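# Hang a peg tray below the drying hanger

### The job

In the casting shop, add a lower tier to the drying rail: take the peg tray that has the open hook and hook it over the lower bar of the wire hanger that already hangs on the rail, so that it hangs there freely and level, off the bench. The hanger stays hanging on the rail, and the tray with the closed ring stays where it stands.

Things in the scene. Friction and masses are not known exactly. Their poses are not given: they have to be found in the camera images.
- hook_tray: Dark tray, 4 white pegs, OPEN HOOK, 110-210 g. Origin: underside centre, z up. In mm: plate x 90, y 130, 25 rim at +x. 7 mm wire rises from the centre, leans to x -20 above z 80, arches over in the x-z plane to a downward tip at x +22 (underside z 126). Mouth faces down, 33 wide; arch underside z 154, top 162. Hung, it balances level, bar axis at x 0, z 151. Enter the loop tip first, along +x.
- tray_grip (a point): Where to pinch the hook tray: in the upright grey grip block, 20 (x) by 12 (y) mm, 60 mm tall, at the end of a tongue 8 mm high on the tray's -x side, facing the robot within 20 degrees. The point is on the block's axis, 42 mm above the tray's underside, 100 mm from the tray's origin along its -x. Axes as the tray's: pinch across y, from above.
- hanger: 7 mm steel wire hanger, 220 g, hung loosely by 2 hooks on a fixed level 12 mm rail (axis z 325, 320 mm long, post at each end). Origin: middle of its lower bar's axis, about 191 mm above the bench; y along the bar, z up, x away from the robot (within 12 degrees). Bar, side wires at y +-60 and a cross wire 100 above the bar form an upright loop, 113 by 93 clear, under the rail. It can swing.
- ring_tray: The OTHER peg tray, to be left alone: the same tray and grip, but its wire rises straight to a CLOSED ring, standing upright in its y-z plane, 51 mm over all, top at z 163 mm. Origin: centre of its underside. One tray stands left, the other right of the robot's middle line, either way round.
Mind the look-alikes: they are no part of the job. Of the things that look like the hanger, the larger one is meant.

How it is judged:
By the outcome, as a careful person would: the job done as asked, in the order asked, and still so for the second after the job is handed in, with the robot touching nothing.
It also fails if it takes over 51 s, if anything falls off the work surface, if the arm or the gripper's body presses on something with over 40 N, if the wrist force passes 120 N, or if a joint passes its speed limit or range.

### The arm

A 6-joint arm with a two-finger parallel gripper is mounted at the origin on the work surface. World frame = base frame: x ahead of the robot, y to its left, z up, the work surface at z = 0. Lengths are in m, angles in rad, forces in N, time in s.
With the tool pointing down it reaches from about 0.35 to 0.775 m from the base axis. Payload 7.3 kg.
Tool frame: the origin (TCP) lies at the very end of the fingers, on their centre line; the grasp point (between the pads) lies robot.pinch_z behind it (robot.pinch_z is the distance from the TCP to the grasp point, in m); y points along the fingers, z is the direction in which the jaws open and shut, and the axes are right-handed (so a half turn about y gives the same grasp; the last joint's range is limited). The gripper opens to 92 mm and grips with 3 to 60 N. Pads are 19 mm wide; open, the fingers measure 130 mm over their backs; the gripper's body (75 mm by 190 mm) begins 47 mm behind the grasp point.
Start: joints at [0.997, 0.342, 1.524, -0, 1.275, -0.146], TCP at [0.218, 0.478, 0.196] pointing down, gripper open.
Joint ranges: [-2.53, 2.53], [-0.77, 2.02], [0.04, 2.7], [-1, 4.14], [0.28, 2.66], [-3.11, 3.11]. Speed limits (rad/s): [2.57, 2.57, 3.14, 3.14, 3.14, 3.14].

### API

Orientations are given as [roll, pitch, yaw] about the fixed x, y, z axes, in that order (R = Rz(yaw) Ry(pitch) Rx(roll)).
In Python, from cell import status, viewer, robot gives the robot as it stands. The module is installed in compiled form; this text tells all that it offers.
- The arm moves only by the shell command python3 -m pendant 'ROWS' [FORCE]. ROWS is JSON, a list that holds one entry, the list of rows, each a list of 7 numbers: the shift along the tool's x, y, z in cm, then the turn, a rotation vector about the tool's x, y, z in rad, then the finger opening in cm, from 0 to 9.18. A call has 1 to 20 rows; each row is the pose to reach, as a shift and turn from the pose commanded when the call began, along the tool's axes at that moment; what a row does not reach only later rows make up. A row lasts 1/10 s, in which the tool goes at most 50 mm and 8.59 degrees, less where a joint would pass 70% of its speed; a pose out of reach is approached as far as the arm can. A call with a gripper value outside its range is refused whole. The fingers move at their own pace and stop on an object; FORCE is the grip in N (left out, the last holds). Time passes only in rows, so rows that repeat a pose let the fingers close. It gives the time, the measured TCP pose, the force and the opening at its end, in the units of the state.
- status.observe(): the state, without advancing time (a new reading comes with each control period).
- viewer.read_camera(name): name is "scene" or "top"; returns a dict with "image" (400x640x3 uint8, red, green, blue), "range_z" (400x640 float32, m along the optical axis (not along the pixel's ray), 0 where there is no reading), "fx", "fy", "cx", "cy" (pixels), "distortion" ([k1, k2, p1, p2, k3] as OpenCV has them; the pictures are not rectified), "camera_from_world" (4x4, takes a point from world to camera coordinates). Camera axes: x right, y up, looking along -z (the intrinsics and any distortion apply to the point x, -y, -z); pixel columns grow to the right and rows downward; lengths in m; the calibration is good to about 2 mm. A picture is of the moment at which its call begins.
- robot.hand_in(): hands the job in, once; it reports no verdict.
The state is a dict: "time": time; "qpos": joint angles; "qvel": joint speeds; "joint_efforts": joint torques, N m; "tool_pos": TCP position; "tool_rot": TCP orientation; "contact_force": force on the tool from outside, world axes, zero at the start; "torque": the same for the moment, N m; "opening": finger opening in m.
Only numpy, scipy, OpenCV 4.12 (cv2) and the standard library are available. Lean on these libraries where they do the work, as an engineer would, in place of code of your own. Each camera call takes 0.05 s, during which the arm holds its last target. There are 200 camera calls.

## Working session

There is one attempt and no reset: what is moved stays moved. The work goes in short steps, Python scripts to look and compute and a shell command to move; the robot and the scene stay as the last step left them, time stands still between calls to the robot, and variables do not carry over. Pictures are saved under pics/ and viewed, about 8 in all and at most 12, crops included, and the job is handed in when it is done.

```bash
mkdir -p pics; cat > h.py <<'E'
import numpy as np, cv2
from cell import status, viewer, robot
def cam(n):
    c=viewer.read_camera(n); np.savez('/tmp/%s.npz'%n,**{k:np.array(v) for k,v in c.items()}); return c
def load(n): return dict(np.load('/tmp/%s.npz'%n))
def K(c): return np.array([[c['fx'],0,c['cx']],[0,c['fy'],c['cy']],[0,0,1]],float)
def ray(c,u,v):
    p=cv2.undistortPoints(np.array([[[u,v]]],float),K(c),np.array(c['distortion'],float))[0,0]
    M=np.linalg.inv(np.array(c['camera_from_world'])); d=M[:3,:3]@np.array([p[0],-p[1],-1]); return M[:3,3],d
def atz(c,u,v,z):
    o,d=ray(c,u,v); return o+d*(z-o[2])/d[2]
def dep(c,u,v):
    o,d=ray(c,u,v); return o+d*float(c['range_z'][int(round(v)),int(round(u))])
def proj(c,P):
    M=np.array(c['camera_from_world']); q=M[:3,:3]@np.array(P,float)+M[:3,3]; q=np.array([q[0],-q[1],-q[2]])
    return cv2.projectPoints(q[None],np.zeros(3),np.zeros(3),K(c),np.array(c['distortion'],float))[0][0,0]
def cloud(c):
    h,w=c['range_z'].shape; v,u=np.mgrid[:h,:w]
    p=cv2.undistortPoints(np.stack([u,v],-1).reshape(-1,1,2).astype(float),K(c),np.array(c['distortion'],float)).reshape(h,w,2)
    z=c['range_z']; q=np.stack([p[...,0]*z,-p[...,1]*z,-z],-1); M=np.linalg.inv(np.array(c['camera_from_world']))
    P=q@M[:3,:3].T+M[:3,3]; P[z<=0]=np.nan; return P
def save(img,name,crop=None,s=1):
    if crop: u0,v0,u1,v1=crop; img=img[v0:v1,u0:u1]
    cv2.imwrite('pics/'+name,cv2.resize(img[...,::-1],None,fx=s,fy=s,interpolation=cv2.INTER_CUBIC))
E
python3 - <<'E'
from h import *
print(status.observe(),robot.pinch_z)
a=cam('scene');b=cam('top')
save(a['image'],'s1.png',s=1.25);save(b['image'],'t1.png',s=1.25)
for c in(a,b): print(np.linalg.inv(c['camera_from_world']).round(3),c['fx'])
E
```

```text
{'time': 0.0, 'qpos': array([ 9.97008365e-01,  3.42719516e-01,  1.52502030e+00, -7.27879743e-06,
        1.27537297e+00, -1.45994024e-01]), 'qvel': array([-0.00049537,  0.00107047, -0.00191232, -0.00081508,  0.00207969,
       -0.00081862]), 'joint_efforts': array([-9.92117066e-06, -4.31260514e+01, -2.44213378e+01,  7.18127307e-02,
        5.61614684e-02, -1.50177661e-04]), 'tool_pos': array([0.2175373 , 0.47731801, 0.19514551]), 'tool_rot': array([-1.57230130e+00,  2.14256904e-04, -4.27791975e-01]), 'contact_force': array([-0.54537807, -0.0444014 ,  0.3291498 ]), 'torque': array([ 0.00739955,  0.02624065, -0.02373293]), 'opening': 0.09197110527708904} 0.0188
[[-0.845 -0.451  0.287  0.912]
 [ 0.535 -0.72   0.443  0.478]
 [ 0.007  0.528  0.85   1.057]
 [ 0.     0.     0.     1.   ]] 436.5334366834578
[[-0.021  0.985 -0.17   0.437]
 [-1.    -0.021  0.006  0.018]
 [ 0.003  0.171  0.985  1.04 ]
 [ 0.     0.     0.     1.   ]] 412.99199853384175
```

View pics/s1.png

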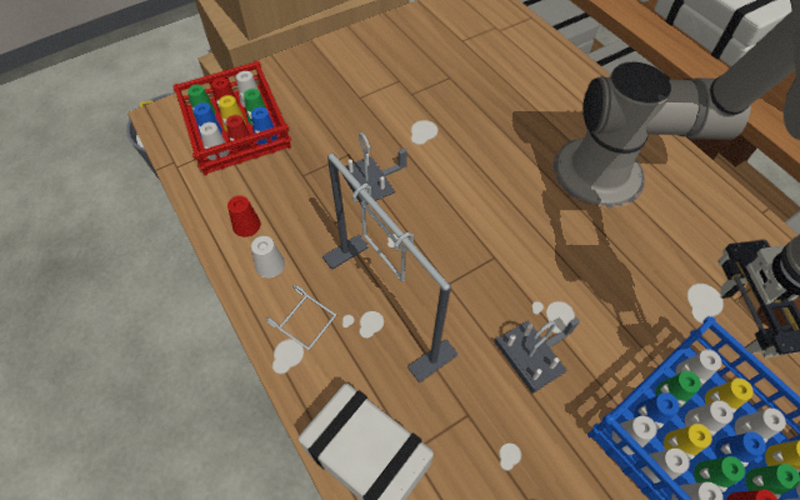

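View pics/t1.png

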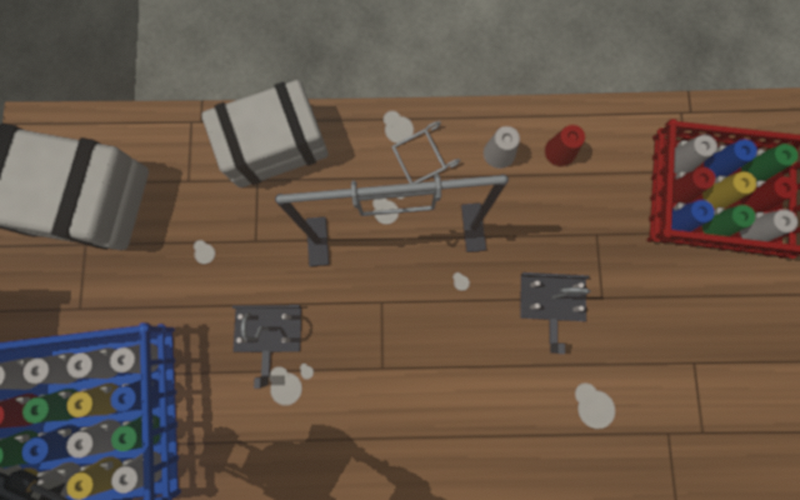

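```bash
python3 - <<'E'
from h import *
a=load('scene');b=load('top')
A=cv2.resize(a['image'][245:325,385:475],(360,320),interpolation=cv2.INTER_CUBIC)
B=cv2.resize(a['image'][95:175,255:345],(360,320),interpolation=cv2.INTER_CUBIC)
C=cv2.resize(b['image'][235:315,175:265],(360,280),interpolation=cv2.INTER_CUBIC)
C=cv2.resize(b['image'][235:315,175:265],(315,280),interpolation=cv2.INTER_CUBIC)
D=cv2.resize(b['image'][130:190,200:420],(1,1))
D=cv2.resize(b['image'][130:220,210:415],(456,200)) 
o=np.zeros((600,780,3),np.uint8);o[:320,:360]=A;o[:320,365:725]=B;o[320:600,:315]=C;o[320:520,320:776]=D
save(o,'c1.png')
for c,n in((a,'s'),(b,'t')):
    P=cloud(c)
    if n=='t':
        # plate heights, block tops
        for (u,v) in [(213,263),(190,247),(240,247),(238,280),(188,281),(442,238),(448,279),(222,303),(310,153),(310,169)]: print(u,v,P[v,u].round(3))
E
```

```text
213 263 [0.465 0.285 0.02 ]
190 247 [0.506 0.346 0.005]
240 247 [0.503 0.222 0.007]
238 280 [0.422 0.226 0.006]
188 281 [ 0.423  0.351 -0.004]
442 238 [ 0.514 -0.281  0.008]
448 279 [ 0.415 -0.272  0.06 ]
222 303 [ 0.368  0.266 -0.002]
310 153 [0.647 0.037 0.328]
310 169 [0.652 0.041 0.193]
```

View pics/c1.png

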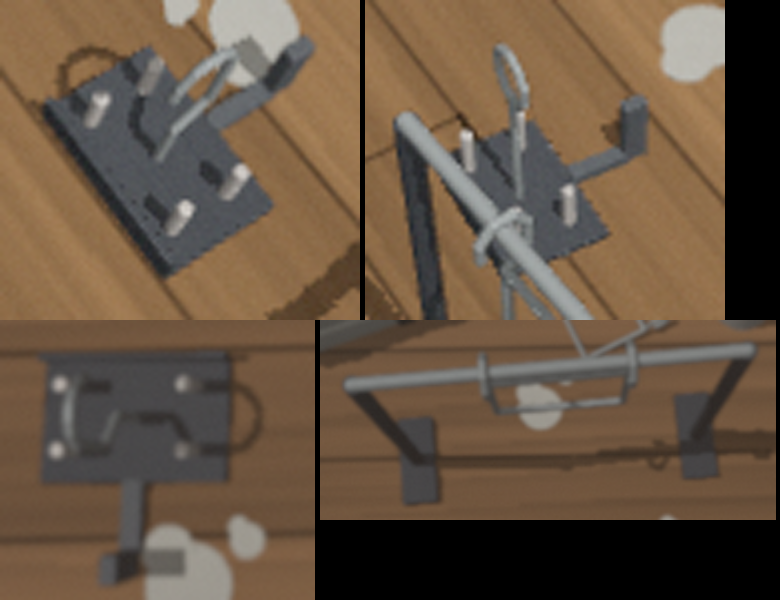

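```bash
cat > meas.py <<'E'
from h import *
def line(P):  # mean, direction
    m=P.mean(0); return m,np.linalg.svd(P-m)[2][0]
def hanger(Pt):
    m=(Pt[...,0]>.55)&(Pt[...,0]<.75)&(abs(Pt[...,1]-.03)<.1)&(Pt[...,2]>.17)&(Pt[...,2]<.21)
    return Pt[m]
def rail(Pt):
    m=(Pt[...,0]>.55)&(Pt[...,0]<.75)&(abs(Pt[...,1]-.03)<.15)&(Pt[...,2]>.315)&(Pt[...,2]<.345); return Pt[m]
E
python3 - <<'E'
from meas import *
for n in('top','scene'):
    c=load(n);P=cloud(c);g=c['image'].astype(int)
    near=(abs(P[...,0]-.46)<.13)&(abs(P[...,1]-.285)<.1)
    dark=g.max(-1)<95
    m=near&dark&(P[...,2]>.002)&(P[...,2]<.03)&(P[...,0]>.40)
    r=cv2.minAreaRect(P[m][:,:2].astype(np.float32)*1000); print(n,'plate',r,np.median(P[m],0).round(4))
    m=near&(P[...,2]>.05)&(P[...,2]<.068)&(P[...,0]<.40)
    print('block',m.sum(),P[m].mean(0).round(4),P[m].min(0),P[m].max(0))
    H=hanger(P); print('bar',len(H),[x.round(4) for x in line(H)],H.min(0),H.max(0))
    H=rail(P); print('rail',len(H),[x.round(4) for x in line(H)])
c=load('top')
print('px block',atz(c,207,305.5,.06),'bar',atz(c,288.7,169.6,.191),atz(c,345.8,166,.191))
E
```

```text
top plate ((485.78277587890625, 258.2418212890625), (144.12026977539062, 218.79830932617188), 24.75151252746582) [0.4669 0.2821 0.0062]
block 57 [0.3669 0.2877 0.0582] [0.35723904 0.28234623 0.05063597] [0.37706341 0.29538973 0.06381192]
bar 194 [array([0.652 , 0.0253, 0.1944]), array([-0.0718,  0.9974, -0.0016])] [ 0.64452904 -0.03743604  0.18964277] [0.65915455 0.0877526  0.20893777]
rail 1235 [array([0.6493, 0.0301, 0.3298]), array([-7.030e-02,  9.975e-01, -2.000e-04])]
scene plate ((458.99530029296875, 278.83087158203125), (149.285400390625, 114.05821990966797), 89.48187255859375) [0.4737 0.2935 0.0064]
block 37 [0.3701 0.2904 0.0584] [0.35976011 0.28364311 0.05046816] [0.37753097 0.29511716 0.06743357]
bar 158 [array([0.6552, 0.0274, 0.1948]), array([ 0.0695, -0.9976, -0.0068])] [ 0.64806732 -0.03461397  0.18874825] [0.66303445 0.08971422 0.20911477]
rail 874 [array([0.6539, 0.0384, 0.3294]), array([-7.180e-02,  9.974e-01, -7.000e-04])]
px block [0.36748258 0.28531204 0.06      ] bar [0.65155012 0.08561949 0.191     ] [ 0.65690113 -0.03522749  0.191     ]
```

```bash
python3 - <<'E'
from meas import *
c=load('top');l=atz(c,187,280.7,.008);r=atz(c,240.1,280.7,.008);m=(l+r)/2
print(l,r,np.linalg.norm(l-r)); d=l-r; print('yaw edge',np.arctan2(-d[0],d[1]))
print('pegs',[atz(c,175+x/3.5,235+(y-320)/3.5,.03).round(4) for x,y in((60,384),(183,383),(57,450),(183,450))])
b=np.array([.3685,.2880]); print('yaw block->edge',np.arctan2(m[1]-b[1],m[0]-b[0]))
print('tongue', [atz(c,175+x/3.5,235+(y-320)/3.5,.008).round(4) for x,y in((121,484),(143,484),(121,540),(143,540))])
E
```

```text
[0.42375741 0.34980182 0.008     ] [0.42060217 0.220718   0.008     ] 0.1291223786992261
yaw edge -0.024438453433591082
pegs [array([0.4888, 0.3329, 0.03  ]), array([0.4875, 0.2483, 0.03  ]), array([0.4439, 0.3333, 0.03  ]), array([0.4418, 0.2474, 0.03  ])]
yaw block->edge -0.05100078767293363
tongue [array([0.4196, 0.295 , 0.008 ]), array([0.4193, 0.2797, 0.008 ]), array([0.3816, 0.2938, 0.008 ]), array([0.3812, 0.2787, 0.008 ])]
```

```bash
python3 - <<'E'
from meas import *
c=load('top');P=cloud(c)
m=(P[...,1]>.36)&(P[...,1]<.6)&(P[...,0]<.55)&(P[...,0]>.25)&(P[...,2]>.03)
Q=P[m]; 
for x in np.arange(.25,.55,.04):
    q=Q[abs(Q[:,0]-x)<.02]; print(x.round(2),len(q),q.min(0).round(3) if len(q) else'', q[:,2].max() if len(q) else '')
E
python3 -m pendant '[[[4,0,-2,0,-0.08,0,9],[8,0,-4,0,-0.16,0,8],[12,0,-6,0,-0.24,0,7],[16,2,-8.2,0,-0.32,0,6],[19,4,-9.7,0,-0.408,0,6],[21.5,6,-11,0,-0.408,0,6],[21.5,7.5,-11,0,-0.408,0,6],[21.5,7.5,-11,0,-0.408,0,6],[21.5,7.5,-11,0,-0.408,0,6],[21.5,7.5,-11,0,-0.408,0,6]]]'
```

```text
0.25 987 [0.25  0.447 0.03 ] 0.3370983130797196
0.29 1594 [0.27  0.449 0.03 ] 0.3367045466647931
0.33 974 [0.31  0.452 0.03 ] 0.12336302104447028
0.37 842 [0.35  0.455 0.03 ] 0.12238163157080506
0.41 1203 [0.39  0.459 0.03 ] 0.12283152304583655
0.45 779 [0.43  0.464 0.031] 0.12304726563520574
0.49 97 [0.47  0.464 0.031] 0.12199547058507698
0.53 0  
time: 1.1
tool_pos: [0.3679, 0.2892, 0.1216]
tool_rot: [-1.57, -0.001, -0.019]
contact_force: [-0.8, -0.4, -0.7]
opening: 0.06
```

```bash
python3 -m pendant '[[[0,2,0,0,0,0,6],[0,4,0,0,0,0,6],[0,6,0,0,0,0,6],[0,8,0,0,0,0,6],[0,9.7,0,0,0,0,6],[0,9.7,0,0,0,0,6],[0,9.7,0,0,0,0,4],[0,9.7,0,0,0,0,2.5],[0,9.7,0,0,0,0,2],[0,9.7,0,0,0,0,1.5],[0,9.7,0,0,0,0,0.8],[0,9.7,0,0,0,0,0.4],[0,9.7,0,0,0,0,0],[0,9.7,0,0,0,0,0],[0,9.7,0,0,0,0,0],[0,9.7,0,0,0,0,0],[0,9.7,0,0,0,0,0]]]' 55
python3 - <<'E'
from meas import *
a=cam('scene');save(a['image'],'s2.png',(340,200,500,340),4)
E
```

```text
time: 2.8
tool_pos: [0.3679, 0.2885, 0.0239]
tool_rot: [-1.571, -0.0, -0.02]
contact_force: [-0.2, 0.9, 2.3]
opening: 0.0109
```

View pics/s2.png

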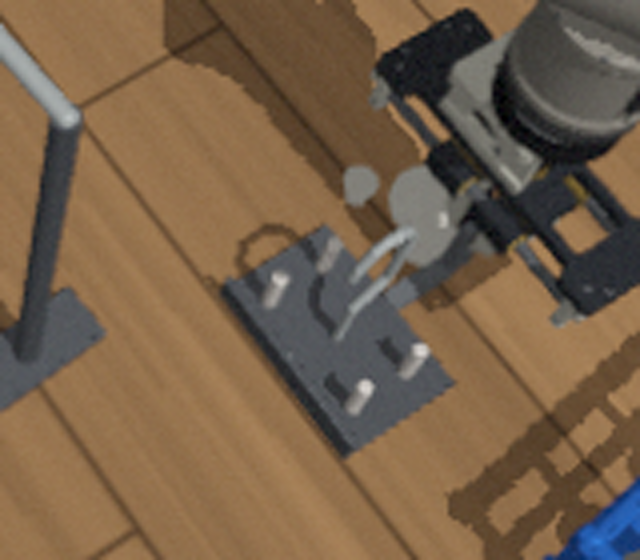

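```bash
python3 -m pendant '[[[0,-0.5,0,0,0,0,0],[0,-1.5,0,0,0,0,0],[0,-3,0,0,0,0,0],[0,-5,0,0,0,0,0],[0,-7,0,0,0,0,0],[0,-8.5,0,0,0,0,0],[0,-9.5,0,0,0,0,0],[0,-10,0,0,0,0,0],[0,-10,0,0,0,0,0]]]' 58
python3 -m pendant '[[[0,0,-1,0,0,0,0],[0,0,-3,0,0,0,0],[0,0,-5,0,-0.02,0,0],[1,0,-8,0,-0.04,0,0],[2,0,-11,0,-0.06,0,0],[3,0,-14,0,-0.091,0,0],[4,0,-17,0,-0.091,0,0],[5,0,-20,0,-0.091,0,0],[6,0,-22.5,0,-0.091,0,0],[7,0,-24.5,0,-0.091,0,0],[8,0,-26,0,-0.091,0,0],[9,0,-26.8,0,-0.091,0,0],[10,0,-27.2,0,-0.091,0,0],[10,0,-27.2,0,-0.091,0,0],[10,0,-27.2,0,-0.091,0,0],[10,0,-27.2,0,-0.091,0,0]]]'
python3 - <<'E'
from meas import *
a=cam('scene');b=cam('top');save(a['image'],'s3.png',(240,100,440,250),4);save(b['image'],'t3.png',(220,130,380,250),4)
for c in(a,b):
    P=cloud(c);H=hanger(P);H=H[H[:,0]>.63];print([x.round(4) for x in line(H)],len(H))
E
```

```text
time: 3.75
tool_pos: [0.3679, 0.2885, 0.1243]
tool_rot: [-1.57, -0.001, -0.02]
contact_force: [-0.4, 0.5, -2.0]
opening: 0.011
time: 5.35
tool_pos: [0.4618, 0.0152, 0.1237]
tool_rot: [-1.57, 0.001, 0.072]
contact_force: [-0.2, 0.7, -1.4]
opening: 0.0107
[array([0.6552, 0.0275, 0.1946]), array([ 0.0712, -0.9975, -0.0019])] 157
[array([0.652 , 0.0255, 0.1942]), array([-0.0715,  0.9974, -0.0017])] 192
```

View pics/s3.png

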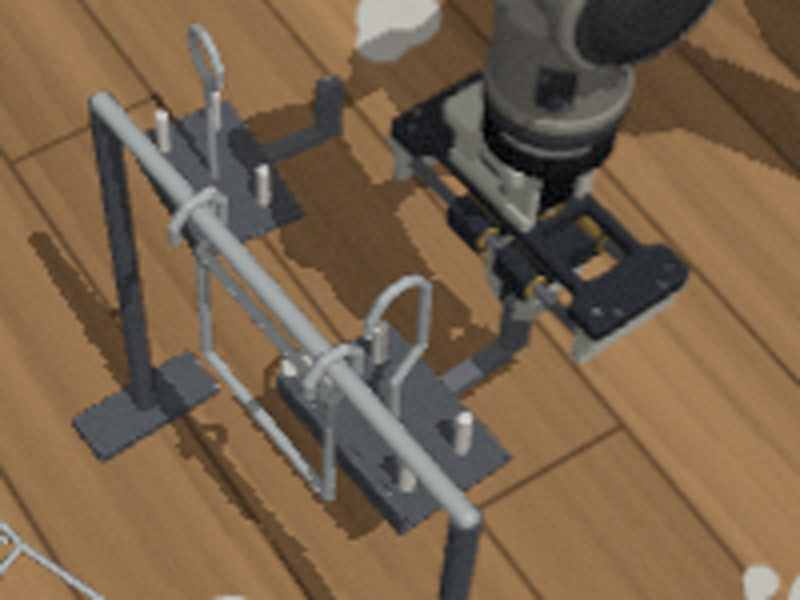

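View pics/t3.png

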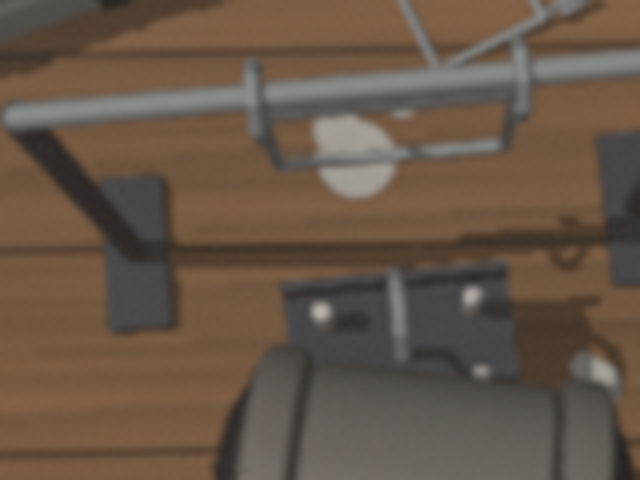

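```bash
cat > hook.py <<'E'
from meas import *
def hook(y0,x0,x1,z0=.19,z1=.30):
    for n in('top','scene'):
        P=cloud(load(n));m=(P[...,0]>x0)&(P[...,0]<x1)&(abs(P[...,1]-y0)<.025)&(P[...,2]>z0)&(P[...,2]<z1)
        Q=P[m]
        if len(Q)==0: print(n,'none');continue
        t=Q[Q[:,2]>Q[:,2].max()-.02]
        print(n,'hook',len(Q),Q.min(0).round(4),Q.max(0).round(4),'top mean',t.mean(0).round(4),'dir',line(Q)[1].round(3))
        m=(P[...,0]>x0-.1)&(P[...,0]<x1+.02)&(abs(P[...,1]-y0)<.1)&(P[...,2]>.03)&(P[...,2]<.122)
        g=load(n)['image'].max(-1)<90; Q=P[m&g]
        if len(Q)>20:
            A=np.c_[Q[:,:2],np.ones(len(Q))]
            for _ in range(5):
                f=np.linalg.lstsq(A,Q[:,2],rcond=None)[0]; r=abs(A@f-Q[:,2]); k=r<max(.004,np.median(r)*1.5); A,Q=A[k],Q[k]
            print('  plate',len(Q),'slope',f[:2].round(3),Q.mean(0).round(4))
E
python3 - <<'E'
from hook import *
hook(.022,.515,.62)
E
```

```text
top hook 89 [0.5372 0.0191 0.2034] [0.5827 0.0266 0.2615] top mean [0.5589 0.0228 0.2538] dir [-0.779 -0.059 -0.624]
  plate 791 slope [ 0.024 -0.005] [0.5699 0.0169 0.1035]
scene hook 109 [0.5396 0.0206 0.1902] [0.5874 0.0295 0.2613] top mean [0.5675 0.0252 0.2529] dir [0.574 0.024 0.818]
  plate 277 slope [-0.012 -0.006] [0.5446 0.031  0.1042]
```

```bash
python3 -m pendant '[[[1,0,0,0,0,0,0],[2,0,0,0,0,0,0],[3,0,0,0,0,0,0],[4,0,0,0,0,0,0],[5,0,0,0,0,0,0],[6,0,0,0,0,0,0],[7,0,-0.2,0,0,0,0],[8,0,-0.3,0,0,0,0],[8.7,0,-0.3,0,0,0,0],[9.1,0,-0.3,0,0,0,0],[9.3,0,-0.3,0,0,0,0],[9.3,0,-0.3,0,0,0,0],[9.3,0,-0.3,0,0,0,0],[9.3,0,-0.3,0,0,0,0]]]'
python3 - <<'E'
from hook import *
a=cam('scene');b=cam('top')
save(a['image'],'s4.png',(240,100,400,220),5)
for c in(a,b):
    P=cloud(c);m=(abs(P[...,0]-.654)<.02)&(abs(P[...,1]-.027)<.07)&(abs(P[...,2]-.195)<.008)&(abs(P[...,1]-.027)>.015);print([x.round(4) for x in line(P[m])],m.sum())
hook(.027,.61,.70,.21,.275)
E
```

```text
time: 6.85
tool_pos: [0.5551, 0.0181, 0.1239]
tool_rot: [-1.571, 0.0, 0.071]
contact_force: [0.5, -0.2, -0.7]
opening: 0.0108
[array([0.655 , 0.0299, 0.1941]), array([-7.170e-02,  9.974e-01,  2.000e-04])] 102
[array([nan, nan, nan]), array([1., 0., 0.])] 0
top none
scene hook 90 [0.6337 0.023  0.2113] [0.6814 0.0322 0.2615] top mean [0.6603 0.0281 0.2535] dir [0.807 0.025 0.59 ]
  plate 556 slope [ 0.001 -0.006] [0.6469 0.0327 0.1038]meas.py:3: RuntimeWarning: Mean of empty slice.
  m=P.mean(0); return m,np.linalg.svd(P-m)[2][0]
  ret = um.true_divide(
```

View pics/s4.png

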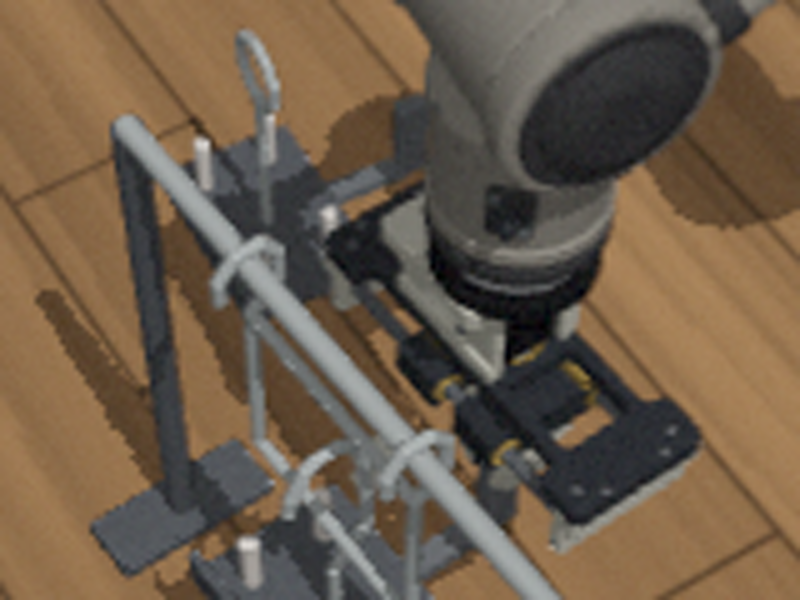

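```bash
python3 -m pendant '[[[-0.1,0.5,0,0,0,0,0],[-0.1,1.2,0,0,0,0,0],[-0.1,2,0,0,0,0,0],[-0.1,2.8,0,0,0,0,0],[-0.1,3.5,0,0,0,0,0],[-0.1,4.2,0,0,0,0,0],[-0.1,4.8,0,0,0,0,0],[-0.1,5.2,0,0,0,0,0],[-0.1,5.4,0,0,0,0,0],[-0.1,5.4,0,0,0,0,0],[-0.1,5.4,0,0,0,0,0]]]'
python3 -m pendant '[[[0,0.1,0,0,0,0,0],[0,0.2,0,0,0,0,0],[0,0.2,0,0,0,0,0],[0,0.2,0,0,0,0,0]]]'
python3 -m pendant '[[[0,0.1,0,0,0,0,0],[0,0.2,0,0,0,0,0],[0,0.2,0,0,0,0,0],[0,0.2,0,0,0,0,0]]]'
python3 -m pendant '[[[0,0.1,0,0,0,0,0],[0,0.2,0,0,0,0,0],[0,0.2,0,0,0,0,0],[0,0.2,0,0,0,0,0]]]'
python3 - <<'E'
from hook import *
a=cam('scene')
save(a['image'],'s5.png',(240,110,400,230),5)
hook(.027,.61,.70,.16,.22)
E
```

```text
time: 8.05
tool_pos: [0.5546, 0.018, 0.0701]
tool_rot: [-1.571, -0.001, 0.071]
contact_force: [-0.4, -0.6, -0.5]
opening: 0.0109
time: 8.45
tool_pos: [0.5544, 0.0181, 0.0679]
tool_rot: [-1.571, -0.0, 0.071]
contact_force: [-0.5, 0.3, -1.3]
opening: 0.0107
time: 8.85
tool_pos: [0.5544, 0.0181, 0.0658]
tool_rot: [-1.571, -0.0, 0.071]
contact_force: [0.3, 0.6, -0.2]
opening: 0.0109
time: 9.25
tool_pos: [0.5544, 0.0181, 0.0639]
tool_rot: [-1.571, -0.0, 0.071]
contact_force: [0.2, -0.4, -0.4]
opening: 0.0108
top none
scene hook 130 [0.6301 0.0021 0.1616] [0.6788 0.0514 0.204 ] top mean [0.6551 0.0279 0.1946] dir [0.976 0.047 0.212]
  plate 513 slope [ 0.012 -0.01 ] [0.6422 0.0379 0.0464]
```

View pics/s5.png

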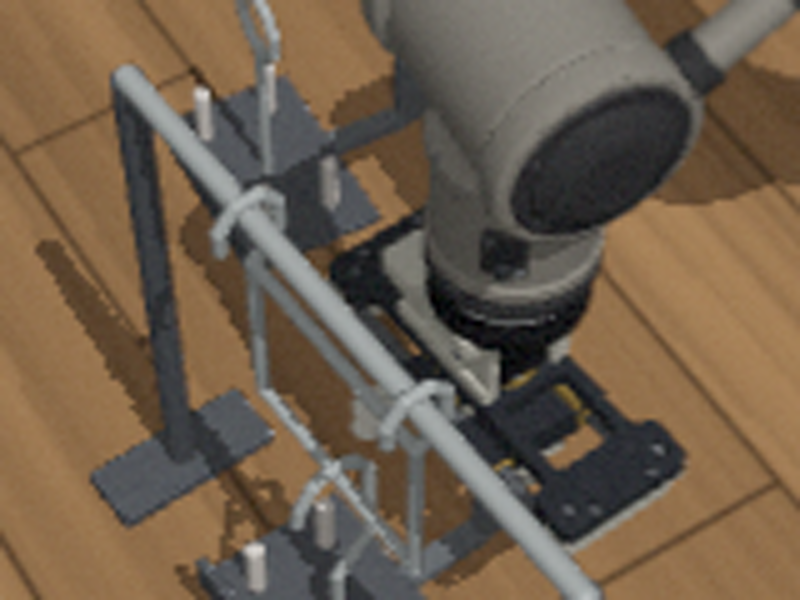

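```bash
python3 -m pendant '[[[0,0.1,0,0,0,0,0],[0,0.15,0,0,0,0,0],[0,0.15,0,0,0,0,0],[0,0.15,0,0,0,0,0]]]'
python3 - <<'E'
from hook import *
f=[]
for i in range(6):
    a=cam('scene'); f.append(status.observe()['contact_force'])
print(np.mean(f,0)); hook(.027,.61,.70,.16,.22)
E
```

```text
time: 9.7
tool_pos: [0.5545, 0.0181, 0.0624]
tool_rot: [-1.571, -0.0, 0.071]
contact_force: [-0.0, 0.1, 1.1]
opening: 0.0108
[-0.29202864 -0.2186249   0.9460194 ]
top none
scene hook 137 [0.6295 0.002  0.1618] [0.6773 0.0513 0.2034] top mean [0.6535 0.0272 0.1946] dir [-0.967 -0.027 -0.253]
  plate 518 slope [ 0.022 -0.007] [0.6429 0.0396 0.0461]
```

```bash
python3 -m pendant '[[[0,0,0,0,0,0,0.5],[0,0,0,0,0,0,0.9],[0,0,0,0,0,0,1.1],[0,0,0,0,0,0,1.3],[0,0,0,0,0,0,1.5],[0,0,0,0,0,0,1.8],[0,0,0,0,0,0,2.2],[0,0,0,0,0,0,2.7],[0,0,0,0,0,0,3.4],[0,0,0,0,0,0,4.2],[0,0,0,0,0,0,5],[0,0,0,0,0,0,5],[0,0,0,0,0,0,5],[0,0,0,0,0,0,5],[0,0,0,0,0,0,5],[0,0,0,0,0,0,5]]]' 5
python3 - <<'E'
from hook import *
a=cam('scene');b=cam('top')
save(a['image'],'s6.png',(240,110,400,230),5)
hook(.027,.61,.70,.16,.22)
E
```

```text
time: 11.6
tool_pos: [0.5544, 0.0181, 0.0623]
tool_rot: [-1.571, -0.0, 0.071]
contact_force: [0.3, 0.3, 0.3]
opening: 0.0498
top hook 43 [0.652  0.0025 0.182 ] [0.676  0.0298 0.2052] top mean [0.6581 0.0206 0.1969] dir [-0.491 -0.87  -0.051]
  plate 74 slope [0.179 0.031] [0.6941 0.015  0.0633]
scene hook 133 [0.6347 0.0034 0.1604] [0.6803 0.0515 0.2048] top mean [0.6556 0.0281 0.1946] dir [0.998 0.03  0.055]
  plate 535 slope [-0.014 -0.011] [0.6442 0.0403 0.0466]
```

View pics/s6.png

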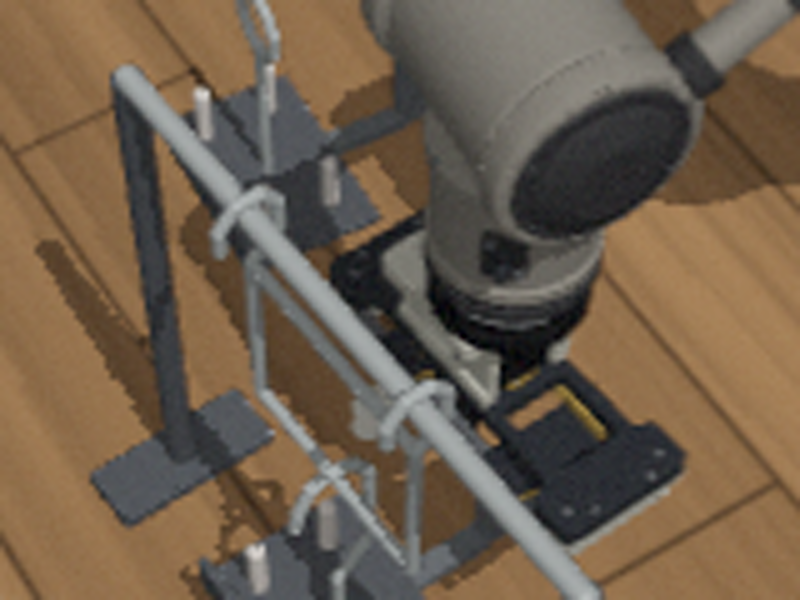

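```bash
python3 -m pendant '[[[0,-0.5,0,0,0,0,5],[0,-1.5,0,0,0,0,5],[0,-3,0,0,0,0,5],[0,-4.5,0,0,0,0,5],[0,-6,0,0,0,0,5],[0,-7.5,0,0,0,0,5],[-2,-8.5,0,0,0,0,5],[-5,-9,0,0,0,0,5],[-8,-10,0,0,0,0,5],[-11,-11,0,0,0,0,5],[-14,-11,0,0,0,0,5],[-16,-11,0,0,0,0,5],[-16,-11,0,0,0,0,5],[-16,-11,0,0,0,0,5],[-16,-11,0,0,0,0,5],[-16,-11,0,0,0,0,5],[-16,-11,0,0,0,0,5],[-16,-11,0,0,0,0,5],[-16,-11,0,0,0,0,5],[-16,-11,0,0,0,0,5]]]'
python3 - <<'E'
from hook import *
for i in range(4):
    a=cam('scene');b=cam('top')
    hook(.027,.61,.70,.16,.22)
    P=cloud(a); m=(abs(P[...,0]-.50-.054)<.02)&(abs(P[...,1]-.02)<.03)&(P[...,2]>.085)&(P[...,2]<.13); print('block top',P[m].mean(0).round(4),P[m][:,2].max())
save(a['image'],'s7.png',(200,80,440,260),3)
E
```

```text
time: 13.7
tool_pos: [0.3948, 0.0067, 0.1722]
tool_rot: [-1.571, 0.0, 0.071]
contact_force: [-0.1, 1.0, 0.1]
opening: 0.0496
top hook 137 [0.6294 0.0025 0.1629] [0.6763 0.0512 0.2036] top mean [0.6506 0.0271 0.1952] dir [-0.198  0.977 -0.081]
  plate 1290 slope [-0.031 -0.006] [0.6455 0.027  0.0463]
scene hook 132 [0.6341 0.0025 0.1603] [0.6798 0.0517 0.2042] top mean [0.6559 0.0286 0.195 ] dir [0.99  0.023 0.138]
  plate 489 slope [ 0.005 -0.006] [0.6484 0.0399 0.0464]
block top [0.5501 0.0222 0.0981] 0.10181834126116485
top hook 141 [0.6293 0.0025 0.1631] [0.6751 0.0512 0.2041] top mean [0.6507 0.027  0.1949] dir [-0.213  0.974 -0.077]
  plate 1289 slope [-0.032 -0.001] [0.6453 0.0265 0.0463]
scene hook 132 [0.6348 0.0034 0.1615] [0.6805 0.0504 0.2033] top mean [0.6558 0.0282 0.1943] dir [ 1.     0.    -0.012]
  plate 493 slope [ 0.011 -0.007] [0.6484 0.0381 0.0463]
block top [0.5501 0.0228 0.0985] 0.10363481111189621
top hook 141 [0.6296 0.0025 0.1606] [0.6762 0.0512 0.2033] top mean [0.6505 0.027  0.1949] dir [-0.31   0.939 -0.15 ]
  plate 1290 slope [-0.027 -0.   ] [0.6448 0.0259 0.0463]
scene hook 130 [0.635  0.003  0.1641] [0.68   0.0505 0.2026] top mean [0.6557 0.0283 0.1946] dir [ 0.998  0.011 -0.055]
  plate 479 slope [ 0.019 -0.006] [0.6494 0.0376 0.0465]
block top [0.5502 0.023  0.0988] 0.10274232996770105
top hook 141 [0.6299 0.0025 0.1604] [0.6756 0.0511 0.2031] top mean [0.6505 0.027  0.195 ] dir [-0.324  0.932 -0.163]
  plate 1288 slope [-0.03  -0.001] [0.6448 0.0257 0.0464]
scene hook 131 [0.6346 0.0024 0.161 ] [0.6807 0.0508 0.2037] top mean [0.6557 0.0285 0.1943] dir [ 0.999 -0.037 -0.024]
  plate 501 slope [ 0.007 -0.005] [0.6477 0.0364 0.0464]
block top [0.5501 0.0232 0.0983] 0.10486968962460996
```

View pics/s7.png

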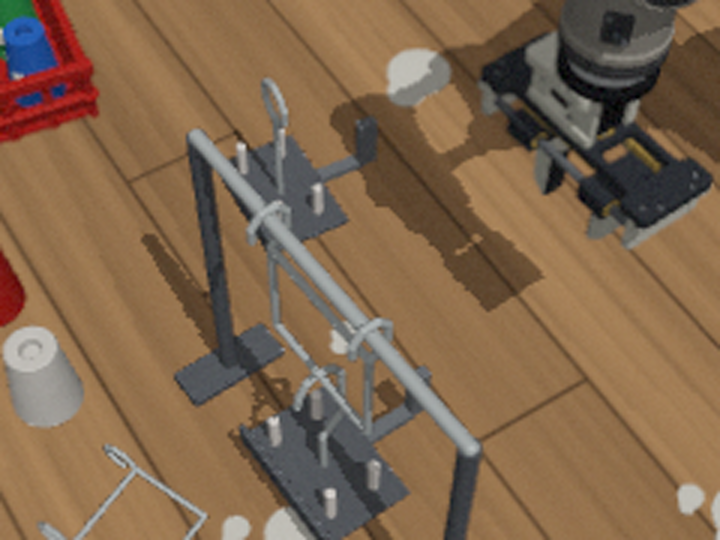

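The tray hangs from the lower bar, level and at rest. Its underside is about 40 mm off the bench, the arm is clear, and the ring tray hasn't moved. I'm handing in.

```bash
python3 -c "
from cell import robot
print(robot.hand_in())"
```

```text
the job is handed in; nothing more can be done
None
```

The open-hook tray, which stood on the left, now hangs on the lower bar of the hanger on the rail. I gripped it by its block, passed the hook through the hanger's loop tip first, and lowered it until the bar took its weight. Then I released it and backed the arm away. The job was handed in at about 14 s on the robot's clock.

**Last checks:**
- **Tray:** the hook sits over the bar. The plate surface reads 46 mm high in both cameras, so the tray is about 40 mm off the bench. It stayed still over four readings.
- **Level:** the two cameras disagree slightly on tilt. The top view gives a slope of about -0.03 and the scene view about +0.01, both within depth noise, so I take it as level to about 2 degrees.
- **Surroundings:** in the last picture the hanger is still on the rail, the closed-ring tray is where it stood, and the gripper touches nothing.

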